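# Fit the push-on retaining cap to the label tape stand

### The job

The reel of the label tape stand is loose on its upright shaft. Take the orange push-on cap, set it over the end of the shaft and press it straight down until it bites and sits tight against the reel's hub, so that it keeps the reel clamped after you let go. Feel for the seat and stop there: press firmly but do not overload the reel, and leave the things standing around where they are.

Things in the scene. Friction and masses are not known exactly. Their poses are not given: they have to be found in the camera images.
- cap_grip (a point): Centre, half-way up (15 mm above the underside), of the push-on cap: a loose orange plastic cap, 30 mm tall, standing flange down on the worktop. Flange 44 mm across, 9 mm thick; on it a ribbed round grip knob 26 mm across, from 9 to 30 mm above the underside, closed at the top. About 30 g. z is up the cap's axis.
- push_cap: The same cap, at the centre of its underside. A blind bore 26 mm deep opens there: 16 mm wide for 6 mm, then a ring of spring teeth with a 10 mm opening, from 9 mm on 14 mm wide. The teeth bite on the 12 mm shaft: it slides only under a steady push (roughly 5 to 13 N; it builds up while they ride over the taper, underside 10 to 17 mm below the tip, then stays even) and stays where it is left.
- shaft_tip (a point): Top end of the plain steel shaft of the label tape stand (fixed; round grey base 116 mm across). The shaft stands upright, 12 mm thick; its top 8 mm taper to 5 mm across at the tip. The tip is 81 mm above the worktop. z is up along the shaft.
- reel: White reel with a roll of green tape, on the shaft; point: centre of the top face of its hub (a boss 30 mm across, 15 mm tall, above the 98 mm reel), the seat for the cap. It lies 18 to 24 mm below the shaft's tip; washers differ, so feel for it. On rubber washers: gives 1 mm per 12 N, 3 mm at most. May take 16 N at most beyond what the teeth take; 5 to 10 N clamps it well.
- sample_vial: Bystander: capped sample vial, 46 mm across, 90 mm tall, origin at the centre of its underside.
- marker_black: Bystander: marker pen with a black cap, 133 mm long (along its y), 12 mm thick, lying; origin under its middle.
- loose_screw_cap: Bystander: white ribbed screw cap, 44 mm across, 23 mm tall, origin at the centre of its underside.
- wash_bottle: Bystander: squeeze wash bottle with a blue top and a bent spout, 64 mm across, 193 mm tall, origin at its underside.
Not all that is in view belongs to the job. Leave any pink look-alike of the push_cap alone.

How it is judged:
By the outcome, as a careful person would: the job done as asked, in the order asked, and still so for the second after the job is handed in, with the robot touching nothing.
It also fails if it takes over 58 s, if anything falls off the work surface, if the arm or the gripper's body presses on something with over 40 N, if the wrist force passes 120 N, or if a joint passes its speed limit or range.

### The arm

A 7-joint arm with a two-finger parallel gripper is mounted at the origin on a cart in front of the work surface, level with it; the furniture and walls round the work are solid. World frame = base frame: x ahead of the robot, y to its left, z up, the work surface at z = 0. Lengths are in m, angles in rad, forces in N, time in s.
With the tool pointing down it reaches from about 0.425 to 0.875 m from the base axis. Payload 4.7 kg.
Tool frame: the origin (TCP) lies midway between the tips of the shut fingers; the grasp point (between the pads) lies ctrl.grasp_offset behind it (ctrl.grasp_offset is the distance from the TCP to the grasp point, in m); z points along the fingers, y is the line along which they close (so a half turn about z gives the same grasp; the last joint's range is limited). The gripper opens to 87 mm and grips with 3 to 60 N. Pads are 19 mm wide; open, the fingers measure 117 mm over their backs; the gripper's body (75 mm by 190 mm) begins 51 mm behind the grasp point.
Start: joints at [1.138, 0.321, -0.07, 1.45, 0.023, 1.371, -0.057], TCP at [0.281, -0.586, 0.223] pointing down, gripper open.
Joint ranges: [-2.86, 2.86], [-0.3, 2.09], [-1.38, 1.24], [0.06, 2.45], [-1.56, 4.7], [0.09, 2.05], [-2.69, 2.69]. Speed limits (rad/s): [2.57, 2.57, 3.14, 3.14, 3.14, 3.14, 3.14].

### API

Orientations are given as a rotation vector (axis times angle).
In Python, from bench import ctrl gives the robot as it stands. The module is installed in compiled form; this text tells all that it offers.
- The arm moves only by the tool jog_arm, never from a script. Its argument "moves" is one flat list of numbers, 7 for each row, row after row: the shift along the tool's x, y, z in units of 30 cm (1.0 is 30 cm), then the turn, a rotation vector about the tool's x, y, z in units of 60 degrees (1.0 is 60 degrees), then the gripper's target within -1 to 1 (fully open at 1, half-way at 0, shut at -1). In form: [x, y, z, wx, wy, wz, fingers, x, y, z, wx, wy, wz, fingers, ...]. A call has exactly 8 rows; each row is the pose to reach, as a shift and turn from the pose commanded when the call began, along the tool's axes at that moment; what a row does not reach only later rows make up. A row lasts 1/8 s, in which the tool goes at most 62.5 mm and 10.7 degrees, less where a joint would pass 70% of its speed; a pose out of reach is approached as far as the arm can. A call with a number of a shift or a turn outside -1 to 1 is refused whole. A call with a gripper value outside its range is refused whole. The fingers move at their own pace and stop on an object; "newtons" is the grip in N (left out, the last holds). Time passes only in rows, so rows that repeat a pose let the fingers close, or fill a call up. It gives the time, the measured TCP pose, the force, the opening and the grip force at its end, in the units of the state.
- ctrl.get_state(): the state, without advancing time (a new reading comes with each control period).
- ctrl.get_image(name): name is "scene" or "top" or "wrist"; returns a dict with "pixels" (420x560x3 uint8, red, green, blue), "fx", "fy", "cx", "cy" (pixels), "xyz" and "rotation" of the camera in the world; the wrist camera has in their place "tool_from_camera" (4x4, takes a point from camera to tool coordinates, whose origin is the TCP and whose axes are the flange's). Camera axes: x right, y up, looking along -z (the intrinsics and any distortion apply to the point x, -y, -z); pixel columns grow to the right and rows downward; lengths in m; the calibration is good to about 2 mm. A picture is of the moment at which its call begins: read the wrist's pose just before it. There is no depth.
- ctrl.close_job(): hands the job in; it is judged then, once.
The state is a dict: "time": time; "joint_positions": joint angles; "qd": joint speeds; "joint_torque": joint torques, N m; "position": TCP position; "tool_rot": TCP orientation; "ft_force": force on the tool from outside, world axes, zero at the start; "torque": the same for the moment, N m; "grip_width": opening from 0.0 (shut) to 1.0 (fully open); "grip_force": force on a finger pad.
Only numpy, scipy, OpenCV 4.12 (cv2) and the standard library are available. Lean on these libraries where they do the work, as an engineer would, in place of code of your own. Each camera call takes 0.05 s, during which the arm holds its last target. There are 200 camera calls.

## Working session

There is one attempt and no reset: what is moved stays moved. The work goes in short steps, Python scripts to look and compute and a tool call to move; the robot and the scene stay as the last step left them, time stands still between calls to the robot, and variables do not carry over. Pictures are saved under pics/ and viewed, at most 10 in all, crops included, and the job is handed in when it is done.

Besides the shell and the picture viewer there is one more tool, called after "Emit:" as name(argument=value, ...) on one line, values as JSON. jog_arm: Moves the arm, as the interface text tells. Its arguments: {"type":"object","properties":{"moves":{"type":"array"},"newtons":{"type":"number"}},"required":["moves"]}

```bash
mkdir -p pics
cat > h.py <<'E'
import numpy as np,cv2,pickle
from scipy.spatial.transform import Rotation as R
from bench import ctrl
def grab(n,f):
    s=ctrl.get_state(); im=ctrl.get_image(n)
    if n=='wrist':
        T=np.eye(4);T[:3,:3]=R.from_rotvec(s['tool_rot']).as_matrix();T[:3,3]=s['position']
        M=T@np.array(im['tool_from_camera'])
    else:
        M=np.eye(4);r=np.array(im['rotation']);M[:3,:3]=r if r.shape==(3,3) else R.from_rotvec(r).as_matrix();M[:3,3]=im['xyz']
    im['M']=M
    cv2.imwrite(f'pics/{f}.png',im['pixels'][:,:,::-1]); pickle.dump(im,open(f'pics/{f}.pkl','wb')); return im
def load(f): return pickle.load(open(f'pics/{f}.pkl','rb'))
def ray(im,u,v):
    d=np.array([(u-im['cx'])/im['fx'],-(v-im['cy'])/im['fy'],-1.])
    return im['M'][:3,3],im['M'][:3,:3]@d
def onz(im,u,v,z):
    o,d=ray(im,u,v); return o+d*(z-o[2])/d[2]
def proj(im,p):
    c=im['M'][:3,:3].T@(np.array(p)-im['M'][:3,3]); return im['cx']-im['fx']*c[0]/c[2], im['cy']+im['fy']*c[1]/c[2]
E
python3 - <<'E'
from h import *
a=grab('scene','scene0');b=grab('top','top0')
print({k:v for k,v in b.items() if k not in('pixels',)})
print({k:v for k,v in a.items() if k not in('pixels',)})
s=ctrl.get_state();print(s,ctrl.grasp_offset); print(R.from_rotvec(s['tool_rot']).as_matrix())
E
```

```text
{'fx': 512.1741277580168, 'fy': 512.1741277580168, 'cx': 278.30573087801866, 'cy': 210.12892592565757, 'xyz': array([ 0.23895142, -0.07191923,  1.32505743]), 'rotation': array([ 0.15649343, -0.17381472, -1.64569938]), 'M': array([[-0.08163933,  0.975172  , -0.2058509 ,  0.23895142],
       [-0.99665903, -0.07937956,  0.01922676, -0.07191923],
       [ 0.00240904,  0.20673282,  0.97839447,  1.32505743],
       [ 0.        ,  0.        ,  0.        ,  1.        ]])}
{'fx': 513.7922848225115, 'fy': 513.7922848225115, 'cx': 288.31060724159977, 'cy': 212.1170372448699, 'xyz': array([-0.25726987,  0.33578746,  1.09300374]), 'rotation': array([ 0.40977432, -0.72442757, -1.95549819]), 'M': array([[-0.46972879,  0.68195591, -0.56061662, -0.25726987],
       [-0.88260659, -0.34911596,  0.3148391 ,  0.33578746],
       [ 0.01898617,  0.64269291,  0.7658886 ,  1.09300374],
       [ 0.        ,  0.        ,  0.        ,  1.        ]])}
{'time': 0.1, 'joint_positions': array([ 1.13812089,  0.32175027, -0.07008487,  1.45157861,  0.02261098,
        1.37079259, -0.0569075 ]), 'qd': array([-0.00099518, -0.00216795, -0.00050941, -0.00337992,  0.00118545,
       -0.00110878, -0.00059493]), 'joint_torque': array([ 5.47330058e-05, -4.92572057e+01, -4.05578529e-01, -3.13396990e+01,
       -6.40660431e-02,  3.95199435e-02,  7.49266155e-05]), 'position': array([ 0.28057291, -0.58576607,  0.22155713]), 'tool_rot': array([-3.06189309e+00, -6.95636011e-01,  7.65479162e-04]), 'ft_force': array([ 0.67553101, -0.44862954, -0.23366791]), 'torque': array([-0.00210683, -0.00301022,  0.0344174 ]), 'grip_force': 0.0, 'grip_width': 1.0035310373614248} 0.0187
[[ 9.01834906e-01  4.32079954e-01 -8.45969372e-04]
 [ 4.32080769e-01 -9.01833626e-01  1.52279439e-03]
 [-1.04954697e-04 -1.73883623e-03 -9.99998483e-01]]
```

View pics/scene0.png

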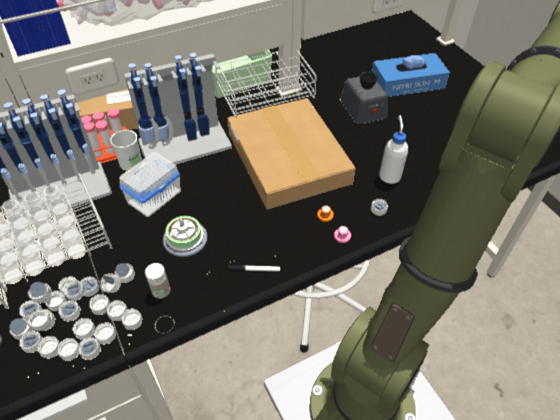

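View pics/top0.png

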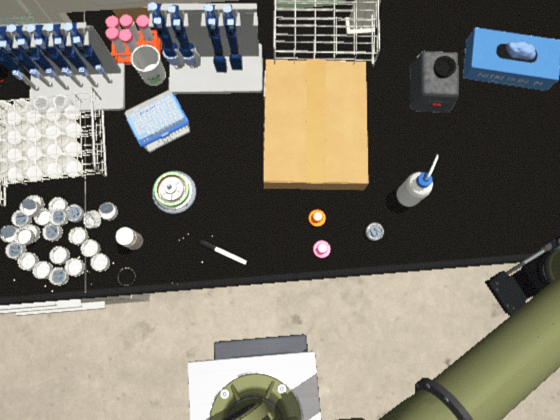

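The orange cap is at top (317,217) / scene (326,213). The pink look-alike is at top (321,249) / scene (343,234). The orange one fits the task. The reel stand is at top (172,190) / scene (185,233). I'll confirm this in one crop and compute the positions.

Run:
```python
from h import *
a=load('scene0');b=load('top0')
for n,im,(u,v) in(('s',a,(326,213)),('t',b,(317,217))):
    p=im['pixels'];hsv=cv2.cvtColor(p,cv2.COLOR_RGB2HSV)
    m=(hsv[...,0]>6)&(hsv[...,0]<20)&(hsv[...,1]>170)&(hsv[...,2]>120)
    k=np.zeros_like(m);k[v-15:v+16,u-15:u+16]=1
    ys,xs=np.nonzero(m&k);print(n,len(xs),xs.mean(),ys.mean(),xs.min(),xs.max(),ys.min(),ys.max(),onz(im,xs.mean(),ys.mean(),.012))
for n,im,u,v in(('s',a,343,234),('t',b,321,248)):print('pink',onz(im,u,v,.012))
print('reel',onz(a,185,233,.06),onz(b,171,187,.08)); print('box near edge',onz(b,265,187,.05),onz(b,367,187,.05))
print('bottle',onz(b,405,195,.0),'screw',onz(b,374,232,.01),'vial',onz(b,126,238,.09),'vial s',onz(a,155,270,.09),'pen',onz(b,225,252,0.006))
c1=cv2.resize(b['pixels'][195:265,285:355],(560,560),interpolation=3)[:,:400]
c1=cv2.resize(b['pixels'][200:260,290:350],(400,400),interpolation=3)
c2=cv2.resize(b['pixels'][160:220,140:200],(400,400),interpolation=3)
c3=cv2.resize(a['pixels'][205:265,155:215],(400,400),interpolation=3)
out=np.hstack([c1,c2,c3]);out=cv2.resize(out,(798,266));cv2.imwrite('pics/crop0.png',out[:,:,::-1])
```

```text
s 157 324.88535031847135 215.02547770700636 317 333 208 221 [ 0.47916234 -0.19289977  0.012     ]
t 138 315.5217391304348 218.14492753623188 308 325 209 226 [ 0.48599737 -0.19286845  0.012     ]
pink [ 0.40066067 -0.20238707  0.012     ]
pink [ 0.40672427 -0.1993785   0.012     ]
reel [0.55704408 0.17589754 0.06      ] [0.58180753 0.16692979 0.08      ]
box near edge [ 0.57051555 -0.06786598  0.05      ] [ 0.54927805 -0.32913772  0.05      ]
bottle [ 0.53140384 -0.43753106  0.        ] screw [ 0.43746197 -0.34119126  0.01      ] vial [0.45976157 0.27909637 0.09      ] vial s [0.46316603 0.2804717  0.09      ] pen [0.41732507 0.04864181 0.006     ]
```

View pics/crop0.png

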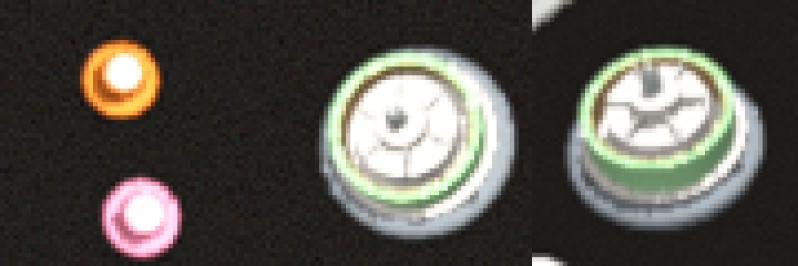

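The crop shows the orange cap at upper left and the pink look-alike below it. It also shows the shaft tip, at about top (169,186) and scene (182,220). I'll move above the orange cap.

Emit:
jog_arm(moves=[0.5,-0.38,0.05,0,0,0.25,1,0.85,-0.65,0.08,0,0,0.43,1,0.85,-0.65,0.08,0,0,0.43,1,0.85,-0.65,0.08,0,0,0.43,1,0.85,-0.65,0.08,0,0,0.43,1,0.85,-0.65,0.08,0,0,0.43,1,0.85,-0.65,0.08,0,0,0.43,1,0.85,-0.65,0.08,0,0,0.43,1], newtons=40)

```text
time: 1.1
position: [0.4254, -0.3021, 0.1984]
tool_rot: [3.141, -0.01, -0.001]
ft_force: [-0.5, 1.0, 0.2]
grip_width: 0.997
grip_force: 0.0
```

```bash
cat >> h.py <<'E'
def delta(target,yaw=0.):
    s=ctrl.get_state();T=R.from_rotvec(s['tool_rot']);g=R.from_euler('z',yaw,degrees=True)*R.from_euler('x',180,degrees=True)
    print('t',s['time'],'pos',s['position'].round(4),'F',np.round(s['ft_force'],2),'w',s['grip_width'])
    print('shift',(T.inv().apply(np.array(target)-s['position'])/.3).round(4),'turn',((T.inv()*g).as_rotvec()/np.radians(60)).round(4))
E
python3 -c "
from h import *
delta([.483,-.193,.17])"
```

```text
t 1.1 pos [ 0.4254 -0.3021  0.1984] F [-0.48  1.02  0.15] w 0.9965780015776045
shift [ 0.1896 -0.365   0.0945] turn [ 0.0006  0.0005 -0.0062]
```

Emit:
jog_arm(moves=[0.19,-0.365,0.09,0,0,-0.006,1,0.19,-0.365,0.09,0,0,-0.006,1,0.19,-0.365,0.09,0,0,-0.006,1,0.19,-0.365,0.09,0,0,-0.006,1,0.19,-0.365,0.09,0,0,-0.006,1,0.19,-0.365,0.09,0,0,-0.006,1,0.19,-0.365,0.09,0,0,-0.006,1,0.19,-0.365,0.09,0,0,-0.006,1])

```text
time: 2.1
position: [0.4838, -0.1912, 0.1716]
tool_rot: [3.141, 0.004, 0.0]
ft_force: [0.2, -0.9, 0.1]
grip_width: 1.003
grip_force: 0.0
```

Run:
```python
from h import *
im=grab('wrist','w1'); hsv=cv2.cvtColor(im['pixels'],cv2.COLOR_RGB2HSV)
m=((hsv[...,0]>6)&(hsv[...,0]<22)&(hsv[...,1]>150)&(hsv[...,2]>100)).astype(np.uint8)
n,l,st,c=cv2.connectedComponentsWithStats(m)
for i in range(1,n):
    if st[i,4]>100: print(st[i],c[i],onz(im,*c[i],.012))
print(im['M'][:3].round(3)); delta([.483,-.193,.17])
```

```text
[263 161  46  46 776] [283.83376289 186.50515464] [ 0.485881   -0.19606659  0.012     ]
[ 77 274  31  59 668] [ 89.62724551 301.36976048] [0.36034297 0.00926051 0.012     ]
[451 274  32  59 691] [470.07959479 303.2633864 ] [ 0.35884471 -0.39478192  0.012     ]
[ 251  346  309   21 4941] [416.5788302  357.78445659] [ 0.28914607 -0.34596407  0.012     ]
[[ 0.002  0.959  0.285  0.563]
 [-1.     0.002  0.    -0.191]
 [-0.    -0.285  0.959  0.334]]
t 2.15 pos [ 0.4839 -0.191   0.1716] F [0.28 0.41 0.2 ] w 1.0017036199912437
shift [-0.0029  0.0066  0.0054] turn [ 0.0001 -0.0001  0.0024]
```

View pics/w1.png

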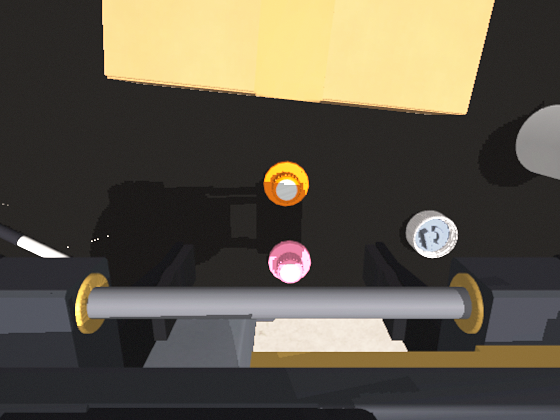

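The wrist view shows the orange cap's flange centred near (286,184) with its knob at (286,189). The pink cap is at (290,262) and the screw cap at (432,234). All are clear of the fingers' path.

Run:
```python
from h import *
im=load('w1')
print(onz(im,286,183.5,.007),onz(im,286,189,.03))
a=load('scene0');b=load('top0')
# triangulate shaft tip
def tri(l):
    A=0;B=0
    for im,u,v in l:
        o,d=ray(im,u,v);d/=np.linalg.norm(d);P=np.eye(3)-np.outer(d,d);A=A+P;B=B+P@o
    return np.linalg.solve(A,B)
print('tip',tri([(a,181.6,220),(b,169,186.4)]),onz(a,181.6,220,.081),onz(b,169,186.4,.081))
print('box',tri([(a,271,200),(b,265,187)]), onz(im,267,97,.06),onz(im,267,97,.1))
delta([.485,-.195,.012])
```

```text
[ 0.48768179 -0.19822576  0.007     ] [ 0.48787146 -0.19777153  0.03      ]
tip [0.58368039 0.17186014 0.08058316] [0.58343014 0.17202185 0.081     ] [0.58348974 0.17167082 0.081     ]
box [ 0.5692932  -0.07020332  0.04752794] [ 0.56696153 -0.1821725   0.06      ] [ 0.56637778 -0.1834903   0.1       ]
t 2.15 pos [ 0.4839 -0.191   0.1716] F [0.28 0.41 0.2 ] w 1.0017036199912437
shift [0.0037 0.0132 0.532 ] turn [ 0.0001 -0.0001  0.0024]
```

Emit:
jog_arm(moves=[0.012,0.022,0.15,0,0,0.002,1,0.012,0.022,0.36,0,0,0.002,1,0.012,0.022,0.36,0,0,0.002,1,0.012,0.022,0.36,0,0,0.002,1,0.012,0.022,0.36,0,0,0.002,1,0.012,0.022,0.36,0,0,0.002,1,0.012,0.022,0.36,0,0,0.002,1,0.012,0.022,0.36,0,0,0.002,1])

```text
time: 3.15
position: [0.4877, -0.1976, 0.0639]
tool_rot: [3.141, 0.001, 0.001]
ft_force: [0.1, -0.9, 0.9]
grip_width: 1.0
grip_force: 0.0
```

Run:
```python
from h import *
im=grab('wrist','w2'); hsv=cv2.cvtColor(im['pixels'],cv2.COLOR_RGB2HSV)
m=((hsv[...,0]>6)&(hsv[...,0]<22)&(hsv[...,1]>150)&(hsv[...,2]>60)).astype(np.uint8)
n,l,st,c=cv2.connectedComponentsWithStats(m)
for i in range(1,n):
    if st[i,4]>100: print(st[i],c[i])
delta([.487,-.197,.012])
```

```text
[ 247  192   66   65 2167] [279.99400092 221.06645132]
[ 78 274  30  59 661] [ 89.55521936 301.47049924]
[451 274  33  59 657] [469.73820396 302.45966514]
[ 251  346  309   21 4957] [416.63667541 357.78959048]
t 3.2 pos [ 0.4876 -0.1975  0.0638] F [ 0.01 -0.06 -0.05] w 0.9980594908206953
shift [-0.002  -0.0018  0.1725] turn [ 0.0003 -0.0002  0.0007]
```

View pics/w2.png

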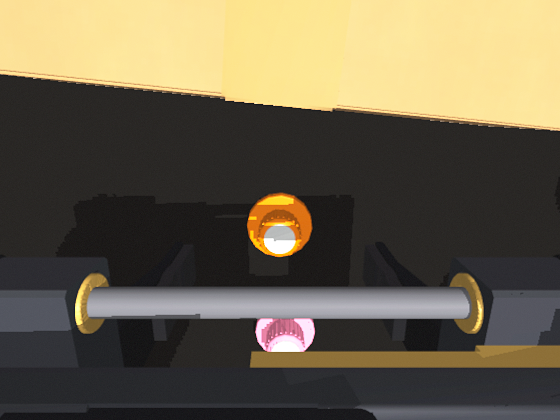

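The cap flange is centred at (280,224), the knob top at (279,239), and the fingers are symmetric about column 280. So y is centred; next I'll check x.

Run:
```python
from h import *
im=load('w2')
print(onz(im,280,224.5,.007),onz(im,279.5,239,.03))
```

```text
[ 0.48805666 -0.19847183  0.007     ] [ 0.48690945 -0.1980936   0.03      ]
```

Emit:
jog_arm(moves=[0,0.001,0.1,0,0,0,1,0,0.001,0.173,0,0,0,1,0,0.001,0.173,0,0,0,1,0,0.001,0.173,0,0,0,1,0,0.001,0.173,0,0,0,-0.2,0,0.001,0.173,0,0,0,-1,0,0.001,0.173,0,0,0,-1,0,0.001,0.173,0,0,0,-1], newtons=40)

```text
time: 4.2
position: [0.4876, -0.1978, 0.0118]
tool_rot: [3.141, 0.001, 0.0]
ft_force: [0.4, 0.5, -0.1]
grip_width: 0.631
grip_force: 0.0
```

Emit:
jog_arm(moves=[0,0,0,0,0,0,-1,0,0,0,0,0,0,-1,0,0,0,0,0,0,-1,0,0,0,0,0,0,-1,0,0,0,0,0,0,-1,0,0,0,0,0,0,-1,0,0,0,0,0,0,-1,0,0,0,0,0,0,-1], newtons=50)

```text
time: 5.2
position: [0.4875, -0.1978, 0.0116]
tool_rot: [3.142, 0.001, -0.0]
ft_force: [0.1, 0.8, -0.5]
grip_width: 0.284
grip_force: 50.0
```

```bash
python3 -c "
from h import *
delta([.487,-.197,.16])"
```

```text
t 5.2 pos [ 0.4875 -0.1978  0.0116] F [ 0.1   0.82 -0.52] w 0.28390970262447646
shift [-0.0018 -0.0025 -0.4945] turn [0.0001 0.     0.0007]
```

Emit:
jog_arm(moves=[0,0,-0.1,0,0,0,-1,0,0,-0.25,0,0,0,-1,0,0,-0.42,0,0,0,-1,0.02,-0.1,-0.5,0,0,0,-1,0.06,-0.25,-0.5,0,0,0,-1,0.1,-0.4,-0.5,0,0,0,-1,0.15,-0.6,-0.5,0,0,0,-1,0.15,-0.6,-0.5,0,0,0,-1])

```text
time: 6.2
position: [0.533, -0.011, 0.162]
tool_rot: [-3.139, -0.017, -0.002]
ft_force: [0.5, 0.2, -0.5]
grip_width: 0.287
grip_force: 50.0
```

```bash
python3 -c "
from h import *
delta([.52,.172,.16])"
```

```text
t 6.2 pos [ 0.533 -0.011  0.162] F [ 0.5   0.19 -0.5 ] w 0.28694185046183873
shift [-0.0369 -0.6103  0.0084] turn [-0.0027 -0.001   0.0102]
```

Emit:
jog_arm(moves=[-0.04,-0.3,0.008,0,0,0.01,-1,-0.04,-0.61,0.008,0,0,0.01,-1,-0.04,-0.61,0.008,0,0,0.01,-1,-0.04,-0.61,0.008,0,0,0.01,-1,-0.04,-0.61,0.008,0,0,0.01,-1,-0.04,-0.61,0.008,0,0,0.01,-1,-0.04,-0.61,0.008,0,0,0.01,-1,-0.04,-0.61,0.008,0,0,0.01,-1])

```text
time: 7.2
position: [0.5205, 0.1643, 0.1593]
tool_rot: [3.141, -0.018, 0.0]
ft_force: [0.0, 0.3, 0.1]
grip_width: 0.288
grip_force: 50.0
```

Run:
```python
from h import *
im=grab('wrist','w3'); delta([.583,.172,.16]); print(proj(im,[.5835,.172,.081]))
u,v=map(int,proj(im,[.5835,.172,.081]))
```

```text
t 7.25 pos [0.5204 0.1646 0.1592] F [-0.4  -0.73  0.38] w 0.28945479524643514
shift [ 0.2083 -0.0269 -0.0025] turn [ 0.0002 -0.0001 -0.0103]
(np.float64(266.38652910380335), np.float64(127.37733021616214))
```

View pics/w3.png

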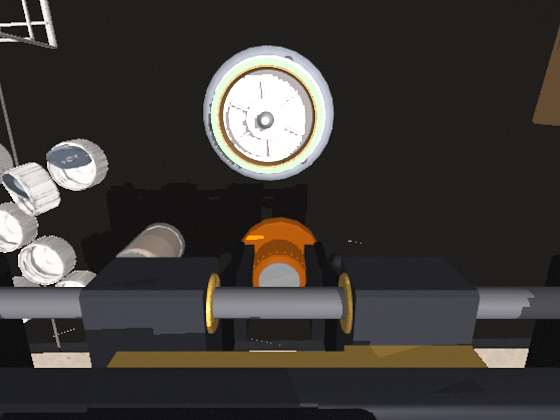

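The shaft tip is at about (265,119). The cap is held centred with its knob at (279,272), and the vial at (155,245) is clear.

Run:
```python
from h import *
im=load('w3'); print(onz(im,265,119,.081), onz(im,268.5,112,.01))
c=cv2.resize(im['pixels'][90:150,235:295],(600,600),interpolation=0);cv2.imwrite('pics/crop3.png',c[:,:,::-1])
```

```text
[0.5890551  0.17281677 0.081     ] [0.59182378 0.17243883 0.01      ]
```

View pics/crop3.png

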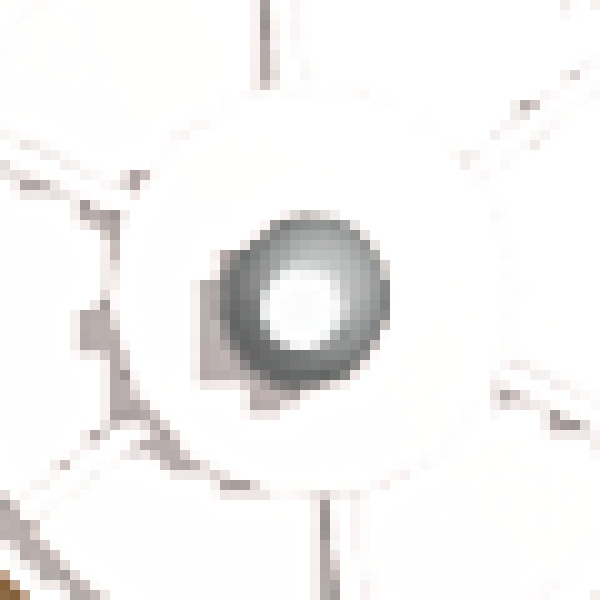

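Emit:
jog_arm(moves=[0.15,-0.027,0,0,0,-0.01,-1,0.223,-0.027,0,0,0,-0.01,-1,0.223,-0.027,0,0,0,-0.01,-1,0.223,-0.027,0,0,0,-0.01,-1,0.223,-0.027,0.1,0,0,-0.01,-1,0.223,-0.027,0.165,0,0,-0.01,-1,0.223,-0.027,0.165,0,0,-0.01,-1,0.223,-0.027,0.165,0,0,-0.01,-1])

```text
time: 8.25
position: [0.5875, 0.173, 0.1105]
tool_rot: [-3.141, -0.001, -0.002]
ft_force: [-0.0, -0.3, 1.3]
grip_width: 0.29
grip_force: 50.0
```

Run:
```python
from h import *
w=load('w3'); print('cap chk',onz(w,279.7,273,.1776), 'tcp .5204 .1646')
delta([.5875,.1725,.11])
a=grab('scene','s4');b=grab('top','t4')
A=a['pixels'][190:250,150:210];B=b['pixels'][155:215,140:200]
c=np.hstack([cv2.resize(A,(400,400),interpolation=3),cv2.resize(B,(400,400),interpolation=3)]);cv2.imwrite('pics/crop4.png',c[:,:,::-1])
```

```text
cap chk [0.52408388 0.16379557 0.1776    ] tcp .5204 .1646
t 8.25 pos [0.5875 0.173  0.1105] F [-0.   -0.32  1.28] w 0.2903680604815372
shift [-0.0001  0.0015  0.0018] turn [-0.0002 -0.001   0.0008]
```

View pics/crop4.png

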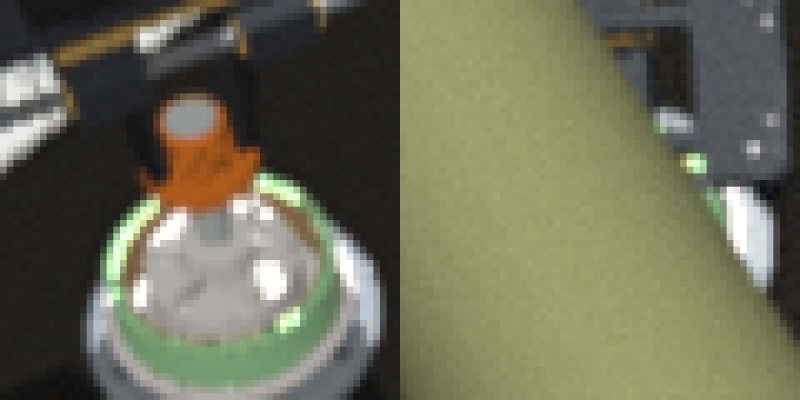

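The scene view shows the knob top at about crop (191,116), i.e. pixel (178.7,207.4). The shaft emerges below the flange at crop (216,225), i.e. pixel (182.4,223.8). The top camera is occluded.

Run:
```python
from h import *
a=load('s4');a0=load('scene0')
print('knob top in scene frame',onz(a,178.2,206.9,.1289),'tcp .5875 .173')
for h in(.066,.072,.081):
    print(h,[np.round(proj(a0,[x,.172,h]),1) for x in(.5835,.5885)])
print('axis proj', [np.round(proj(a,[.5875,.173,z]),1) for z in (.0985,.1289)])
# tip in initial scene: dark shaft columns
g=cv2.cvtColor(a0['pixels'],cv2.COLOR_RGB2GRAY)
print(g[214:232,174:192]); print(cv2.cvtColor(a['pixels'],cv2.COLOR_RGB2GRAY)[218:230,174:192])
```

```text
knob top in scene frame [0.58658091 0.17258491 0.1289    ] tcp .5875 .173
0.066 [array([182.4, 223.7]), array([181.7, 222.3])]
0.072 [array([182.1, 222.2]), array([181.4, 220.9])]
0.081 [array([181.6, 220. ]), array([180.9, 218.6])]
axis proj [array([179.7, 214.6]), array([177.9, 206.7])]
[[ 30  27  25  26  26  26  23  21  27  26  29  30  25  24  23  22  25  27]
 [ 27  27  26  22  31  46  65  59  65  80  88  89  81  76  64  63  44  28]
 [ 26  28  42  66  88 133 193 185 184 192 201 205 201 189 187 190 138  79]
 [ 41  76 133 184 188 205 246 235 226 228 227 231 233 224 235 245 218 187]
 [125 185 226 244 225 192 219 200 152 154 138 142 150 142 178 212 213 227]
 [213 240 234 224 193 133 180 200 142 146 185 182 157 155 181 127 124 161]
 [219 206 144 152 188 155 184 212 170 194 252 251 243 238 216 151 125 108]
 [127 122 167 213 198 183 152 163 154 187 254 255 255 243 182 229 227 177]
 [114 183 245 255 237 201 141 144 138 158 237 255 252 222 226 255 255 249]
 [183 247 255 255 255 223 137 133 127 143 228 255 253 249 250 254 255 255]
 [247 255 254 254 255 242 143 128 123 133 217 255 254 253 25
[... 741 characters left out ...]
241 214 228 164 137 109]
 [108 120 172 185 128 110 110 117 120 115 167 248 252 199 182 240 230 137]
 [124 200 249 246 163 130 128 138 135 124 143 187 197 158 191 253 248 169]
 [199 255 255 242 175 146 141 143 136 127 140 171 172 163 168 184 183 169]
 [253 255 255 209 169 155 139 141 137 127 137 170 172 174 182 171 170 172]
 [253 252 236 181 170 165 143 140 137 132 146 170 173 184 204 186 182 170]
 [201 192 187 170 171 170 158 152 152 153 160 172 172 175 196 192 186 171]
 [179 182 180 166 172 173 171 168 170 172 172 170 164 150 150 167 170 170]
 [173 169 162 154 167 173 174 172 173 173 172 163 153 139 150 172 172 172]
 [179 176 165 155 160 166 166 167 167 167 163 152 145 150 204 242 243 234]]
```

Emit:
jog_arm(moves=[0.002,0,0.02,0,0,0,-1,0.002,0,0.035,0,0,0,-1,0.002,0,0.05,0,0,0,-1,0.002,0,0.058,0,0,0,-1,0.002,0,0.064,0,0,0,-1,0.002,0,0.07,0,0,0,-1,0.002,0,0.075,0,0,0,-1,0.002,0,0.075,0,0,0,-1], newtons=60)

```text
time: 9.35
position: [0.5878, 0.1727, 0.0871]
tool_rot: [3.141, 0.001, -0.0]
ft_force: [-0.0, 0.1, -0.8]
grip_width: 0.289
grip_force: 60.0
```

Run:
```python
from h import *
delta([.5882,.173,.085])
a=grab('scene','s5')
A=a['pixels'][190:250,150:210]
cv2.imwrite('pics/crop5.png',cv2.resize(A,(600,600),interpolation=3)[:,:,::-1])
```

```text
t 9.35 pos [0.5878 0.1727 0.0871] F [-0.02  0.08 -0.84] w 0.28880222818840895
shift [ 0.0014 -0.0011  0.007 ] turn [0.0001 0.0002 0.0006]
```

View pics/crop5.png

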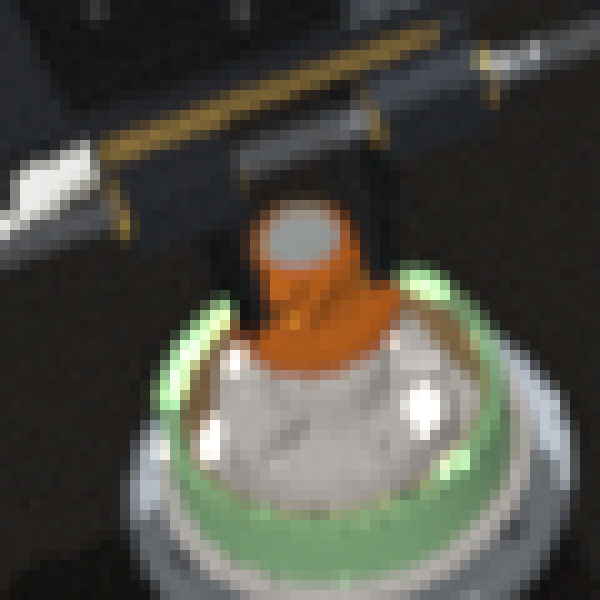

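The cap is over the tip with no contact force, so the tip is inside the bore. Next I'll descend slowly.

Emit:
jog_arm(moves=[0.001,0,0.005,0,0,0,-1,0.001,0,0.01,0,0,0,-1,0.001,0,0.013,0,0,0,-1,0.001,0,0.016,0,0,0,-1,0.001,0,0.019,0,0,0,-1,0.001,0,0.022,0,0,0,-1,0.001,0,0.022,0,0,0,-1,0.001,0,0.022,0,0,0,-1])

```text
time: 10.4
position: [0.5882, 0.1727, 0.0806]
tool_rot: [3.142, 0.001, 0.0]
ft_force: [0.2, 0.7, -0.5]
grip_width: 0.285
grip_force: 60.0
```

Emit:
jog_arm(moves=[0,0,0.002,0,0,0,-1,0,0,0.004,0,0,0,-1,0,0,0.006,0,0,0,-1,0,0,0.007,0,0,0,-1,0,0,0.008,0,0,0,-1,0,0,0.009,0,0,0,-1,0,0,0.01,0,0,0,-1,0,0,0.01,0,0,0,-1])

```text
time: 11.4
position: [0.5884, 0.1731, 0.0784]
tool_rot: [-3.141, -0.001, -0.001]
ft_force: [-0.7, 0.3, 5.8]
grip_width: 0.288
grip_force: 60.0
```

Emit:
jog_arm(moves=[0,0,0.002,0,0,0,-1,0,0,0.004,0,0,0,-1,0,0,0.006,0,0,0,-1,0,0,0.007,0,0,0,-1,0,0,0.008,0,0,0,-1,0,0,0.009,0,0,0,-1,0,0,0.009,0,0,0,-1,0,0,0.009,0,0,0,-1])

```text
time: 12.4
position: [0.5887, 0.1732, 0.0766]
tool_rot: [-3.141, -0.001, -0.002]
ft_force: [-2.5, 0.2, 10.3]
grip_width: 0.284
grip_force: 60.0
```

Emit:
jog_arm(moves=[0,0,0.001,0,0,0,-1,0,0,0.002,0,0,0,-1,0,0,0.003,0,0,0,-1,0,0,0.004,0,0,0,-1,0,0,0.005,0,0,0,-1,0,0,0.005,0,0,0,-1,0,0,0.005,0,0,0,-1,0,0,0.005,0,0,0,-1])

```text
time: 13.4
position: [0.5888, 0.1733, 0.0762]
tool_rot: [3.142, 0.001, 0.003]
ft_force: [-3.7, -0.4, 15.0]
grip_width: 0.284
grip_force: 60.0
```

Emit:
jog_arm(moves=[0,0,0.001,0,0,0,-1,0,0,0.002,0,0,0,-1,0,0,0.003,0,0,0,-1,0,0,0.003,0,0,0,-1,0,0,0.003,0,0,0,-1,0,0,0.003,0,0,0,-1,0,0,0.003,0,0,0,-1,0,0,0.003,0,0,0,-1])

```text
time: 14.4
position: [0.5889, 0.1733, 0.0755]
tool_rot: [3.141, 0.001, 0.003]
ft_force: [-4.3, 0.3, 16.5]
grip_width: 0.284
grip_force: 60.0
```

Emit:
jog_arm(moves=[-0.001,0,0,0,0,0,-1,-0.002,0,0,0,0,0,-1,-0.003,0,0,0,0,0,-1,-0.003,0,0,0,0,0,-1,-0.003,0,0,0,0,0,-1,-0.003,0,0,0,0,0,-1,-0.003,0,0,0,0,0,-1,-0.003,0,0,0,0,0,-1])

```text
time: 15.4
position: [0.5888, 0.1733, 0.0756]
tool_rot: [-3.141, -0.001, -0.006]
ft_force: [-2.9, 0.0, 15.4]
grip_width: 0.284
grip_force: 60.0
```

```bash
python3 -c "
from h import *
delta([.5884,.173,.0755]); s=ctrl.get_state(); print(s['torque'])"
```

```text
t 15.4 pos [0.5888 0.1733 0.0756] F [-2.94  0.03 15.44] w 0.28389822878174514
shift [-0.0012  0.001   0.0002] turn [-0.0002 -0.0035  0.0007]
[-0.05823021  0.74941646  0.04936286]
```

Emit:
jog_arm(moves=[-0.001,0,0.001,0,0,0,-1,-0.002,0,0.002,0,0,0,-1,-0.002,0,0.002,0,0,0,-1,-0.002,0,0.002,0,0,0,-1,-0.002,0,0.002,0,0,0,-1,-0.002,0,0.002,0,0,0,-1,-0.002,0,0.002,0,0,0,-1,-0.002,0,0.002,0,0,0,-1])

```text
time: 16.4
position: [0.5887, 0.1733, 0.0752]
tool_rot: [-3.141, -0.001, -0.007]
ft_force: [-1.6, -0.2, 16.1]
grip_width: 0.289
grip_force: 60.0
```

Emit:
jog_arm(moves=[-0.001,0,0.001,0,0,0,-1,-0.002,0,0.002,0,0,0,-1,-0.002,0,0.002,0,0,0,-1,-0.002,0,0.002,0,0,0,-1,-0.002,0,0.002,0,0,0,-1,-0.002,0,0.002,0,0,0,-1,-0.002,0,0.002,0,0,0,-1,-0.002,0,0.002,0,0,0,-1])

```text
time: 17.4
position: [0.5886, 0.1733, 0.0747]
tool_rot: [-3.141, -0.001, -0.009]
ft_force: [-1.7, 0.0, 16.3]
grip_width: 0.285
grip_force: 60.0
```

Emit:
jog_arm(moves=[0,0,0.001,0,0,0,-1,0,0,0.002,0,0,0,-1,0,0,0.003,0,0,0,-1,0,0,0.003,0,0,0,-1,0,0,0.003,0,0,0,-1,0,0,0.003,0,0,0,-1,0,0,0.003,0,0,0,-1,0,0,0.003,0,0,0,-1])

```text
time: 18.4
position: [0.5885, 0.1733, 0.0738]
tool_rot: [-3.141, -0.001, -0.009]
ft_force: [-1.8, -0.7, 16.0]
grip_width: 0.286
grip_force: 60.0
```

Emit:
jog_arm(moves=[0,0,0.001,0,0,0,-1,0,0,0.002,0,0,0,-1,0,0,0.003,0,0,0,-1,0,0,0.003,0,0,0,-1,0,0,0.003,0,0,0,-1,0,0,0.003,0,0,0,-1,0,0,0.003,0,0,0,-1,0,0,0.003,0,0,0,-1])

```text
time: 19.4
position: [0.5885, 0.1733, 0.0729]
tool_rot: [-3.141, -0.001, -0.009]
ft_force: [-1.5, -0.5, 15.6]
grip_width: 0.286
grip_force: 60.0
```

Emit:
jog_arm(moves=[0,0,0.001,0,0,0,-1,0,0,0.002,0,0,0,-1,0,0,0.003,0,0,0,-1,0,0,0.003,0,0,0,-1,0,0,0.003,0,0,0,-1,0,0,0.003,0,0,0,-1,0,0,0.003,0,0,0,-1,0,0,0.003,0,0,0,-1])

```text
time: 20.4
position: [0.5885, 0.1732, 0.0721]
tool_rot: [-3.141, -0.001, -0.009]
ft_force: [-2.2, -0.3, 15.1]
grip_width: 0.289
grip_force: 60.0
```

Emit:
jog_arm(moves=[0,0,0.001,0,0,0,-1,0,0,0.002,0,0,0,-1,0,0,0.003,0,0,0,-1,0,0,0.003,0,0,0,-1,0,0,0.003,0,0,0,-1,0,0,0.003,0,0,0,-1,0,0,0.003,0,0,0,-1,0,0,0.003,0,0,0,-1])

```text
time: 21.4
position: [0.5885, 0.1732, 0.0712]
tool_rot: [-3.141, -0.001, -0.009]
ft_force: [-1.6, 0.1, 16.5]
grip_width: 0.283
grip_force: 60.0
```

Emit:
jog_arm(moves=[0,0,0.001,0,0,0,-1,0,0,0.002,0,0,0,-1,0,0,0.003,0,0,0,-1,0,0,0.003,0,0,0,-1,0,0,0.003,0,0,0,-1,0,0,0.003,0,0,0,-1,0,0,0.003,0,0,0,-1,0,0,0.003,0,0,0,-1])

```text
time: 22.4
position: [0.5886, 0.1732, 0.0709]
tool_rot: [-3.141, -0.001, -0.009]
ft_force: [-2.9, -1.5, 18.2]
grip_width: 0.288
grip_force: 60.0
```

The force is rising, so the seat has been reached at about z = 0.0711. I'll continue gently to about 23 N total.

Emit:
jog_arm(moves=[0,0,0.001,0,0,0,-1,0,0,0.002,0,0,0,-1,0,0,0.002,0,0,0,-1,0,0,0.002,0,0,0,-1,0,0,0.002,0,0,0,-1,0,0,0.002,0,0,0,-1,0,0,0.002,0,0,0,-1,0,0,0.002,0,0,0,-1])

```text
time: 23.4
position: [0.5886, 0.1732, 0.0706]
tool_rot: [-3.141, -0.001, -0.009]
ft_force: [-3.8, -1.8, 20.5]
grip_width: 0.287
grip_force: 60.0
```

Emit:
jog_arm(moves=[0,0,0.001,0,0,0,-1,0,0,0.002,0,0,0,-1,0,0,0.002,0,0,0,-1,0,0,0.002,0,0,0,-1,0,0,0.002,0,0,0,-1,0,0,0.002,0,0,0,-1,0,0,0.002,0,0,0,-1,0,0,0.002,0,0,0,-1])

```text
time: 24.4
position: [0.5886, 0.1733, 0.0704]
tool_rot: [3.142, 0.001, 0.009]
ft_force: [-5.1, -1.4, 24.0]
grip_width: 0.287
grip_force: 60.0
```

Clamped at about 8 N over the teeth force. I'll unload the arm before opening.

Emit:
jog_arm(moves=[0,0,-0.003,0,0,0,-1,0,0,-0.006,0,0,0,-1,0,0,-0.008,0,0,0,-1,0,0,-0.01,0,0,0,-1,0,0,-0.01,0,0,0,-1,0,0,-0.01,0,0,0,-1,0,0,-0.01,0,0,0,-1,0,0,-0.01,0,0,0,-1])

```text
time: 25.4
position: [0.5885, 0.1732, 0.0708]
tool_rot: [-3.141, -0.001, -0.008]
ft_force: [1.3, 0.5, 9.0]
grip_width: 0.289
grip_force: 60.0
```

Emit:
jog_arm(moves=[0,0,-0.002,0,0,0,-1,0,0,-0.004,0,0,0,-1,0,0,-0.005,0,0,0,-1,0,0,-0.005,0,0,0,-1,0,0,-0.005,0,0,0,-0.2,0,0,-0.005,0,0,0,0,0,0,-0.005,0,0,0,0,0,0,-0.005,0,0,0,0])

```text
time: 26.4
position: [0.5854, 0.1725, 0.0696]
tool_rot: [3.141, 0.001, -0.002]
ft_force: [0.2, -0.3, 0.3]
grip_width: 0.491
grip_force: 0.0
```

Emit:
jog_arm(moves=[0,0,0,0,0,0,0.3,0,0,-0.02,0,0,0,0.3,0,0,-0.05,0,0,0,0.3,0,0,-0.1,0,0,0,0.3,0,0,-0.2,0,0,0,0.3,0,0,-0.3,0,0,0,0.3,-0.22,0,-0.3,0,0,0,0.3,-0.22,0,-0.3,0,0,0,0.3])

```text
time: 27.4
position: [0.5155, 0.1733, 0.1602]
tool_rot: [3.139, 0.006, -0.004]
ft_force: [0.3, -0.2, 0.1]
grip_width: 0.65
grip_force: 0.0
```

Run:
```python
from h import *
delta([.52,.17,.16])
a=grab('scene','s9');w=grab('wrist','w9')
A=cv2.resize(a['pixels'][195:255,150:210],(400,400),interpolation=3);B=cv2.resize(w['pixels'][50:200,190:340],(400,400),interpolation=3)
cv2.imwrite('pics/crop9.png',np.hstack([A,B])[:,:,::-1])
```

```text
t 27.4 pos [0.5155 0.1733 0.1602] F [ 0.27 -0.22  0.07] w 0.6501043069593232
shift [0.015  0.011  0.0005] turn [0.0026 0.0024 0.0039]
```

View pics/crop9.png

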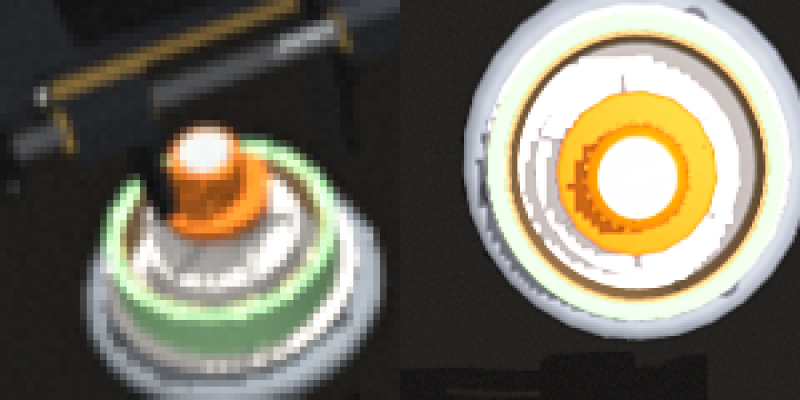

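The cap sits straight and flush on the hub at scene crop (205,190), nothing touches it, and the bystanders are clear. Handing in.

```bash
python3 -c "
from bench import ctrl
print(ctrl.close_job())"
```

```text
the job is handed in; nothing more can be done
None
```

The orange cap is pressed onto the shaft and seated on the reel's hub, with a clamp of about 8 N beyond the teeth force as judged from the wrist force. The job was handed in at about 27 s, with the gripper clear and the things standing around left alone.

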